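Open the child-locked detergent locker

TASK

The detergent locker on the folding table is held shut by a child-safety hook. Press the hook down through the gap behind the top of the door so that the door comes free, then push the door wide open, about square to the locker's front or further, and leave it standing open. Do not knock or shift the other things on the table.

Things in the scene. Friction and masses are not known exactly. Their poses are not given: they have to be found in the camera images.
- locker: White metal detergent locker fixed to the table, 200 mm deep (x), 220 mm wide (y), 215 mm high, doored on its -x face. Origin: centre of its underside; x runs from door to back, y to the door's hinge side, z up. Its 8 mm thick top has a slot just behind the door, at locker x -98 to -36 mm, y -75 to +15 mm.
- hook (a joint): Sprung steel hook seen down the slot: flat arm 130 x 26 mm from a pivot under the top, an 11 mm tooth up at its front end (top at 211 mm) held in the door's catch. Rad: 0 at rest, grows as pressed down, stop 0.24. Lets the door go at about 0.08 (7 mm down at hook_pad); 0.15 (14 mm) is a sure press, about 7 N. Springs back when let go.
- hook_pad (a point): Where to press: centre of the ribbed pad on the hook arm's upper face, locker (-58, -30, 200) mm at rest, 15 mm below the locker's top face. The steel catch on the door reaches to x -79 mm, so the free gap here is 43 mm in x (-79 to -36), 90 mm in y. Moves with the hook.
- door (a joint): The locker's door, 220 mm wide, 228 high, 12 thick, upright hinge at its left (+y) edge. Rad: 0 shut, grows as it swings out to -x, stop 1.75. Latched at about 0.01; when freed a plunger pushes it ajar to about 0.25, then it moves with slight friction and stays put. Its top edge stands 15 mm above the locker's top: a fingertip 220 mm over the table can push it from behind.
- door_hinge (a point): Top of the hinge line, on the door's inner face, at locker (-100, 110, 230) mm.
- door_edge (a point): Top corner of the door's inner face at its free edge, 220 mm from door_hinge; moves with the door.
- paybox: White coin pay box with a steel coin plate, 160 x 160 mm, 190 mm high, fixed to the table beside the locker; no part of the job. Origin: centre of its underside.
- jar: Bystander: clear glass jar with a white lid, 60 mm across, 70 mm high, standing on the rear of the locker's top; origin under its centre.
- cup: Bystander: white plastic measuring cup, 66 mm across, 55 mm high, on top of the pay box; origin under its centre.
- softener: Bystander: white plastic bottle with a blue cap, 80 mm across, 200 mm high; origin under its centre.
- spray: Bystander: aluminium can, 56 mm across, 170 mm high; origin under its centre.
- brush: Bystander: hand brush lying on the table; origin on its underside.
- tub: Bystander: white tub with a grey lid, 100 mm across, 100 mm high; origin under its centre.

How it is judged:
By the outcome, as a careful person would: the job done as asked, in the order asked, and still so for the second after the job is handed in, with the robot touching nothing.
It also fails if it takes over 43 s, if anything falls off the work surface, if the arm or the gripper's body presses on something with over 40 N, if the wrist force passes 120 N, or if a joint passes its speed limit or range.

ROBOT

A 6-joint arm with a two-finger parallel gripper is mounted at the origin on the work surface. World frame = base frame: x ahead of the robot, y to its left, z up, the work surface at z = 0. Lengths are in mm, angles in rad, forces in N, time in s.
With the tool pointing down it reaches from about 275 to 1000 mm from the base axis. Payload 8.4 kg.
Tool frame: the origin (TCP) lies on the centre line of the jaws, within the pads' length; the fingertips stand 17 mm ahead of it and the grasp point (between the pads) lies 2 mm behind it; z points along the fingers, y is the line along which they close (so a half turn about z gives the same grasp; the last joint's range is limited). The gripper opens to 85 mm and grips with 20 to 120 N. Pads are 22 mm wide; open, the fingers measure 114 mm over their backs; the gripper's body (76 mm by 85 mm) begins 54 mm behind the grasp point. The pads swing forward as they close: fully open they stand 13 mm farther back than shut.
Start: joints at [1.24, 0.353, 1.633, -0, 1.155, -0.002], TCP at [201.816, 591.522, 248.281] pointing down, gripper open.
Joint ranges: [-2.63, 2.63], [-0.92, 2.1], [0.06, 2.66], [-1.3, 4.44], [0, 2.69], [-3.02, 3.02]. Speed limits (rad/s): [2.22, 2.22, 2.79, 3.14, 3.14, 3.14].

INTERFACE

Orientations are given as [roll, pitch, yaw] about the fixed x, y, z axes, in that order (R = Rz(yaw) Ry(pitch) Rx(roll)).
In Python, from rig import r, eyes gives the robot as it stands. The module is installed in compiled form; this text tells all that it offers.
- The arm moves only by the shell command python3 -m inch 'ROWS' [FORCE]. ROWS is JSON, a list of rows, each a list of 7 numbers: the shift along the tool's x, y, z in m, then the turn, a rotation vector about the tool's x, y, z in degrees, then the closure, from -1 (fully open) to 1 (shut). In form: [[x, y, z, rx, ry, rz, gripper], ...]. A call has 1 to 8 rows; each row shifts and turns the commanded pose from where the row before left it, along the tool's axes as they then stand; what a row does not reach is not made up. A row lasts 1/10 s, in which the tool goes at most 50 mm and 8.59 degrees, less where a joint would pass 70% of its speed; a pose out of reach is approached as far as the arm can. A call with a gripper value outside its range is refused whole. The fingers move at their own pace and stop on an object; FORCE is the grip in N (left out, the last holds). Time passes only in rows, so rows that do not move let the fingers close. It gives the time, the measured TCP pose, the force, the opening and the grip force at its end, in the units of the state.
- r.sense(): the state, without advancing time (a new reading comes with each control period).
- eyes.grab_frame(name): name is "scene" or "top" or "wrist"; returns a dict with "img" (480x640x3 uint8, blue, green, red), "fx", "fy", "cx", "cy" (pixels), "D" ([k1, k2, p1, p2, k3] as OpenCV has them; the pictures are not rectified), "R" (3x3) and "t" (3): a world point X has camera coordinates R X + t; the wrist camera has in their place "hand_eye" (4x4, takes a point from camera to tool coordinates, whose origin is the TCP and whose axes are the flange's). Camera axes: x right, y down, z forward; pixel columns grow to the right and rows downward; lengths in mm; the calibration is good to about 2 mm. A picture is of the moment at which its call begins: read the wrist's pose just before it. There is no depth.
- r.sign_off(): hands the job in; it is judged then, once.
The state is a dict: "clock": time; "qpos": joint angles; "qvel": joint speeds; "joint_efforts": joint torques, N m; "eef_pos": TCP position; "tcp_rot": TCP orientation; "contact_force": force on the tool from outside, world axes, zero at the start; "wrist_torque": the same for the moment, N m; "opening": opening from 0.0 (shut) to 1.0 (fully open); "grasp_force": force on a finger pad.
Only numpy, scipy, OpenCV 4.12 (cv2) and the standard library are available. Lean on these libraries where they do the work, as an engineer would, in place of code of your own. Each camera call takes 0.05 s, during which the arm holds its last target. There are 200 camera calls.

## Working session

There is one attempt and no reset: what is moved stays moved. The work goes in short steps, Python scripts to look and compute and a shell command to move; the robot and the scene stay as the last step left them, time stands still between calls to the robot, and variables do not carry over. Pictures are saved under pics/ and viewed, at most 10 in all, crops included, and the job is handed in when it is done.

```bash
mkdir -p pics; python3 - <<'E'
from rig import r, eyes
import cv2, pickle
s=r.sense(); print({k:s[k] for k in('clock','eef_pos','tcp_rot','opening','contact_force')})
d={}
for n in("scene","top"):
    f=eyes.grab_frame(n); d[n]=f; cv2.imwrite(f"pics/{n}0.png",f["img"]); print(n,f["fx"],f["cx"],f["R"],f["t"],f["D"])
pickle.dump(d,open("f0.pkl","wb"))
E
```

```text
{'clock': 0.0, 'eef_pos': array([201.65897342, 591.10334326, 247.57155023]), 'tcp_rot': array([-3.14021090e+00,  1.11088807e-05,  2.81283307e+00]), 'opening': 1.0001433127712374, 'contact_force': array([0.7304936 , 0.4767638 , 0.16990132])}
scene 564.7744017590051 322.3989242129093 [[ 0.02264469  0.99971526  0.00752445]
 [ 0.54420619 -0.00601261 -0.83892995]
 [-0.83864584  0.02309216 -0.54418739]] [  14.04107289 -159.34101474 2022.76892467] [-0.03389106  0.          0.          0.          0.        ]
top 616.7482511210894 325.4110835018624 [[-0.02961781 -0.99948033  0.01272218]
 [-0.99154716  0.02776948 -0.12674024]
 [ 0.12632109 -0.01636841 -0.99185435]] [ -15.62532979  575.52455483 1736.78118067] [-0.18814808  0.          0.          0.          0.        ]
```

View pics/scene0.png

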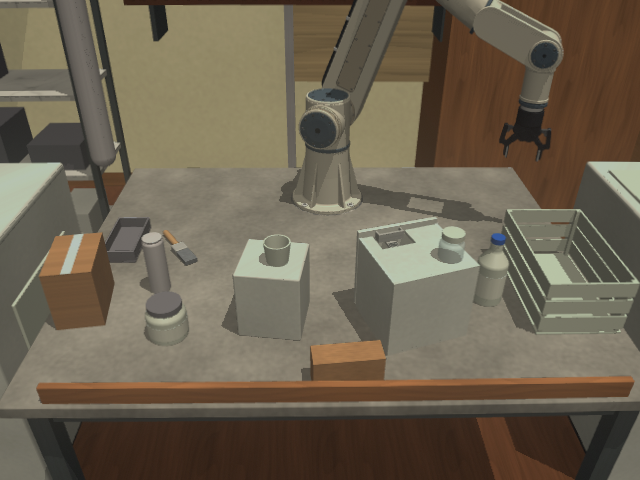

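View pics/top0.png

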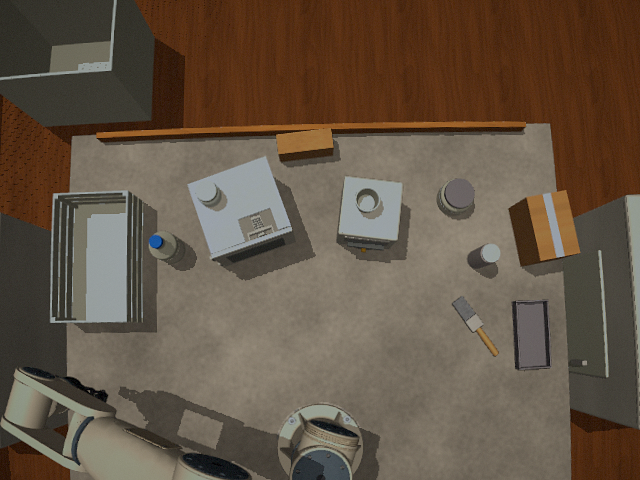

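The scene view shows the locker at (415,280), with its slot at (395,238), the jar on its top at (452,245) and the softener at (490,270). In the top view, the locker top spans (188,184), (266,157), (292,230) and (215,262). The door is on the near side, the slot is at (258,225) and the jar is at (208,193).

```bash
python3 - <<'E'
import cv2, pickle, numpy as np
d=pickle.load(open("f0.pkl","rb"))
a=cv2.resize(d["top"]["img"][145:275,175:305],(520,520),interpolation=cv2.INTER_CUBIC)
b=cv2.resize(d["scene"]["img"][210:300,345:485],None,fx=2,fy=2)
a=cv2.resize(a,(520,520)); o=np.zeros((520,800,3),np.uint8); o[:,:520]=a; o[:180,520:800]=b
cv2.imwrite("pics/c1.png",o)
E
```

```text
(no output)
```

View pics/c1.png

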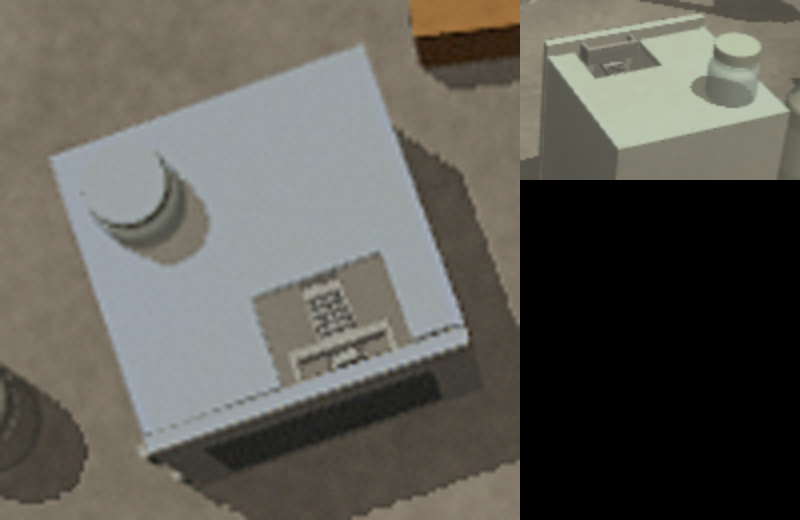

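The crop shows the locker's back corners at (50,158) and (362,44). The slot's back corners are at (254,298) and (380,252), and the door's front top edge runs from (145,455) to (468,342). In the scene inset, the same back corners are at (787,113) and (615,150).

```bash
cat > h.py <<'E'
import cv2, pickle, numpy as np
from scipy.optimize import least_squares
def ray(f,p):
    K=np.array([[f["fx"],0,f["cx"]],[0,f["fy"],f["cy"]],[0,0,1]])
    u=cv2.undistortPoints(np.array([[p]],float),K,np.array(f["D"],float))[0,0]
    R=np.array(f["R"]);t=np.array(f["t"])
    v=R.T@np.array([u[0],u[1],1]); return -R.T@t, v/np.linalg.norm(v)
def onz(f,p,z):
    c,v=ray(f,p); return c+v*(z-c[2])/v[2]
def tri(rs):
    A=sum(np.eye(3)-np.outer(v,v) for c,v in rs); b=sum((np.eye(3)-np.outer(v,v))@c for c,v in rs)
    return np.linalg.solve(A,b)
E
python3 - <<'E'
from h import *
d=pickle.load(open("f0.pkl","rb")); T,S=d["top"],d["scene"]
ct=lambda x,y:((x+.5)/4+175-.5,(y+.5)/4+145-.5)
cs=lambda x,y:((x-520)/2+345-.25,y/2+210-.25)
np.set_printoptions(precision=1,suppress=True)
for a,b in(((50,158),(787,113)),((362,44),(615,150))): print(tri([ray(T,ct(*a)),ray(S,cs(*b))]))
P=[((50,158),(100,110,215)),((362,44),(100,-110,215)),((254,298),(-36,15,215)),((380,252),(-36,-75,215)),((145,455),(-112,110,230)),((468,342),(-112,-110,230))]
W=np.array([onz(T,ct(*p),l[2])[:2] for p,l in P]);L=np.array([l[:2] for _,l in P])
Rz=lambda a:np.array([[np.cos(a),-np.sin(a)],[np.sin(a),np.cos(a)]])
f=lambda q:(L@Rz(q[2]).T+q[:2]-W).ravel()
s=least_squares(f,[700,200,0]).x; print(s,np.degrees(s[2])); print(f(s).reshape(-1,2))
for n,l in dict(pad=(-58,-30),hinge=(-100,110),edge=(-100,-110)).items(): print(n,Rz(s[2])@l+s[:2])
j=onz(T,ct(128,185),285);print("jar",j,Rz(-s[2])@(j[:2]-s[:2]))
j=onz(T,(157,242),200);print("soft",j,Rz(-s[2])@(j[:2]-s[:2]))
E
```

```text
[727.  330.6 211.1]
[797.2 121.6 213.1]
[666.5 195.4   0.3] 18.260239638066633
[[ 0.7  0.2]
 [-0.9 -0.8]
 [-0.7  2.4]
 [-0.5 -0.3]
 [-0.1 -0.8]
 [ 1.6 -0.7]]
pad [620.9 148.7]
hinge [537.1 268.5]
edge [606.   59.6]
jar [690.6 266.3 285. ] [45.  59.8]
soft [576.5 414.6 200. ] [-16.9 236.4]
```

```bash
python3 -m inch '[[0,0,-0.0125,0,0,-4.64,1],[0,0,-0.0125,0,0,-4.64,1],[0,0,-0.0125,0,0,-4.64,1],[0,0,-0.0125,0,0,-4.64,1],[0,0,-0.0125,0,0,-4.64,1],[0,0,-0.0125,0,0,-4.64,1],[0,0,-0.0125,0,0,-4.64,1],[0,0,-0.0125,0,0,-4.64,1]]' 60
python3 -m inch '[[-0.013,-0.0275,0,0,0,0,1],[-0.013,-0.0275,0,0,0,0,1],[-0.013,-0.0275,0,0,0,0,1],[-0.013,-0.0275,0,0,0,0,1],[-0.013,-0.0275,0,0,0,0,1],[-0.013,-0.0275,0,0,0,0,1],[-0.013,-0.0275,0,0,0,0,1],[-0.013,-0.0275,0,0,0,0,1]]'
python3 -m inch '[[-0.013,-0.0275,0,0,0,0,1],[-0.013,-0.0275,0,0,0,0,1],[-0.013,-0.0275,0,0,0,0,1],[-0.013,-0.0275,0,0,0,0,1],[-0.013,-0.0275,0,0,0,0,1],[-0.013,-0.0275,0,0,0,0,1],[-0.013,-0.0275,0,0,0,0,1],[0,0,0,0,0,0,1]]'
```

```text
clock: 0.9
eef_pos: [201.7, 591.3, 348.3]
tcp_rot: [-3.141, -0.001, -2.819]
contact_force: [-0.1, 0.2, 0.3]
opening: 0.002
grasp_force: 0.0
clock: 1.7
eef_pos: [370.2, 414.1, 348.0]
tcp_rot: [-3.141, -0.001, -2.822]
contact_force: [0.9, 0.7, 0.3]
opening: 0.005
grasp_force: 0.0
clock: 2.5
eef_pos: [518.2, 258.6, 347.8]
tcp_rot: [-3.14, -0.0, -2.825]
contact_force: [-0.7, 0.3, 0.5]
opening: -0.002
grasp_force: 0.0
```

```bash
python3 -m inch '[[-0.0126,-0.0273,0,0,0,0,1],[-0.0126,-0.0273,0,0,0,0,1],[-0.0126,-0.0273,0,0,0,0,1],[-0.0126,-0.0273,0,0,0,0,1],[-0.0126,-0.0273,0,0,0,0,1],[0,0,0,0,0,0,1],[0,0,0,0,0,0,1]]'
python3 - <<'E'
from rig import r, eyes
import cv2, pickle
s=r.sense(); f=eyes.grab_frame("wrist"); cv2.imwrite("pics/w1.png",f["img"]); print(s["eef_pos"],s["tcp_rot"],s["qpos"],f["hand_eye"]); pickle.dump((s,f),open("w1.pkl","wb"))
E
```

```text
clock: 3.2
eef_pos: [618.6, 151.4, 347.7]
tcp_rot: [3.141, -0.001, -2.823]
contact_force: [-0.8, -0.1, 0.0]
opening: -0.0
grasp_force: 0.0
[618.55800867 151.41227664 347.6905622 ] [ 3.14091942e+00 -1.24741000e-03 -2.82346662e+00] [ 2.37415010e-01  2.98616174e-01  1.48921615e+00  5.84007573e-04
  1.35505799e+00 -1.65163231e+00] [[-5.67181190e-04 -9.55020897e-01 -2.96537966e-01  7.58010682e+01]
 [ 9.99999786e-01 -6.38077611e-04  1.42296732e-04  7.87263511e-01]
 [-3.25110589e-04 -2.96537822e-01  9.55021055e-01 -1.24943549e+02]
 [ 0.00000000e+00  0.00000000e+00  0.00000000e+00  1.00000000e+00]]
```

View pics/w1.png

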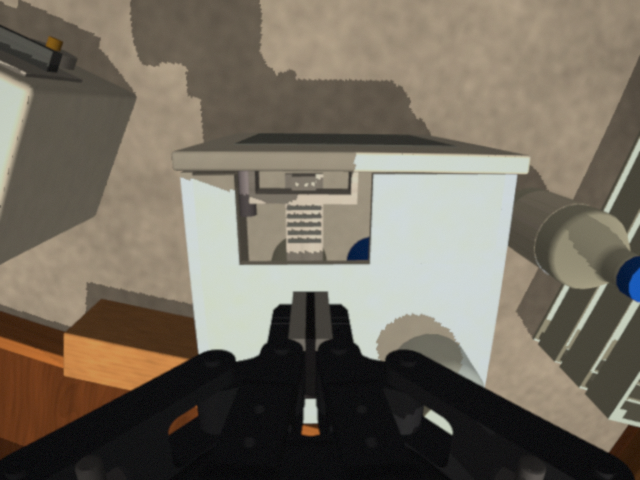

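The wrist view shows the slot's back corners at (240,264) and (370,264). The ribbed pad spans (287..323, 204..246), the catch frame's rear edge is at row ~202, and the door's front top edge runs from (174,153) to (529,155).

```bash
python3 - <<'E'
from h import *
from scipy.spatial.transform import Rotation as Ro
s,f=pickle.load(open("w1.pkl","rb"))
H=np.eye(4);H[:3,:3]=Ro.from_euler('xyz',s["tcp_rot"]).as_matrix();H[:3,3]=s["eef_pos"]
C=H@np.array(f["hand_eye"]); g=dict(f); g["R"]=C[:3,:3].T; g["t"]=-C[:3,:3].T@C[:3,3]
np.set_printoptions(precision=1,suppress=True)
a=np.radians(18.26);A=np.array([[np.cos(a),np.sin(a)],[-np.sin(a),np.cos(a)]])
T=Ro.from_euler('xyz',s["tcp_rot"]).as_matrix()
for n,p,z in(("slotBR -36,-75",(240,264),215),("slotBL -36,15",(370,264),215),("pad -58,-30",(305,225),200),("catch rear",(305,203),211),("doorfront -y",(173,154),230),("doorfront +y",(530,156),230)):
    w=onz(g,p,z); print(n,w,"locker",A@(w[:2]-[666.5,195.4]),"tool",T.T@(w-s["eef_pos"]))
E
```

```text
slotBR -36,-75 [656.3 114.2 215. ] locker [-35.1 -73.9] tool [-24.4 -47.2 132.6]
slotBL -36,15 [628.5 199.  215. ] locker [-35.   15.3] tool [-24.5  42.  132.7]
pad -58,-30 [620.  149.2 200. ] locker [-58.6 -29.3] tool [ -0.9  -2.7 147.7]
catch rear [602.6 143.6 211. ] locker [-76.9 -29.1] tool [ 17.4  -2.5 136.7]
doorfront -y [594.5  57.9 230. ] locker [-111.4 -108. ] tool [ 51.9 -81.4 117.7]
doorfront +y [527.4 263.7 230. ] locker [-110.7  108.5] tool [ 51.3 135.1 117.8]
```

```bash
python3 -m inch '[[-0.002,-0.003,0.01,0,0,0,1],[0,0,0.03,0,0,0,1],[0,0,0.03,0,0,0,1],[0,0,0.03,0,0,0,1],[0,0,0.015,0,0,0,1],[0,0,0,0,0,0,1],[0,0,0,0,0,0,1]]'
python3 -m inch '[[0,0,0.005,0,0,0,1],[0,0,0.005,0,0,0,1],[0,0,0.005,0,0,0,1],[0,0,0,0,0,0,1],[0,0,0,0,0,0,1]]'
```

```text
clock: 3.95
eef_pos: [622.1, 149.4, 234.1]
tcp_rot: [-3.142, 0.001, -2.822]
contact_force: [-0.1, 0.4, 0.0]
opening: 0.001
grasp_force: 0.0
clock: 4.45
eef_pos: [621.8, 148.9, 218.2]
tcp_rot: [3.142, -0.0, -2.823]
contact_force: [0.2, 0.2, 0.6]
opening: 0.0
grasp_force: 0.0
```

```bash
python3 -m inch '[[0,0,0.003,0,0,0,1],[0,0,0.003,0,0,0,1],[0,0,0.003,0,0,0,1],[0,0,0.003,0,0,0,1],[0,0,0.002,0,0,0,1],[0,0,0.002,0,0,0,1],[0,0,0,0,0,0,1],[0,0,0,0,0,0,1]]'
python3 - <<'E'
from rig import r, eyes
import cv2, pickle
s=r.sense(); f=eyes.grab_frame("wrist"); cv2.imwrite("pics/w2.png",f["img"]); print(s["eef_pos"],s["contact_force"]); pickle.dump((s,f),open("w2.pkl","wb"))
E
```

```text
clock: 5.25
eef_pos: [622.7, 149.1, 202.9]
tcp_rot: [-3.141, 0.002, -2.823]
contact_force: [0.5, 0.5, 6.8]
opening: 0.0
grasp_force: 3.4
[622.66150355 149.13760493 202.89508847] [0.47434877 0.46766256 6.77011853]
```

View pics/w2.png

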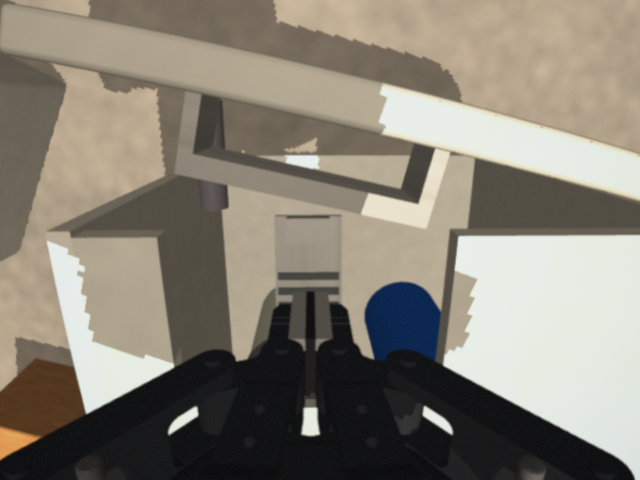

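The hook is down and the door stands ajar: its top rim now runs from (0,30) to (640,175), and the catch is clear of the tooth. I'll lift out, move between the door and the locker near the hinge side, and check before pushing.

```bash
python3 -m inch '[[0,0,-0.01,0,0,0,1],[0,0,-0.025,0,0,0,1],[0,0,-0.03,0,0,0,1],[0,0,0,0,0,0,1],[0.023,0.027,0,0,0,0,1],[0.0225,0.027,0,0,0,0,1],[0,0,0,0,0,4.87,1],[0,0,0,0,0,4.87,1]]'
python3 -m inch '[[0,0,0,0,0,0,1],[0,0,0,0,0,0,1]]'
python3 - <<'E'
from rig import r, eyes
import cv2, pickle
s=r.sense(); f=eyes.grab_frame("wrist"); cv2.imwrite("pics/w3.png",f["img"]); print(s["eef_pos"],s["contact_force"]); pickle.dump((s,f),open("w3.pkl","wb"))
E
```

```text
clock: 6.1
eef_pos: [560.4, 186.4, 266.9]
tcp_rot: [-3.141, -0.001, -2.995]
contact_force: [0.3, -1.1, -0.4]
opening: -0.0
grasp_force: 0.0
clock: 6.3
eef_pos: [561.5, 185.8, 266.9]
tcp_rot: [-3.141, -0.001, -2.99]
contact_force: [0.8, 0.8, 0.1]
opening: 0.001
grasp_force: 0.0
[561.49238567 185.83060938 266.93038546] [0.84207163 0.77128507 0.08739524]
```

View pics/w3.png

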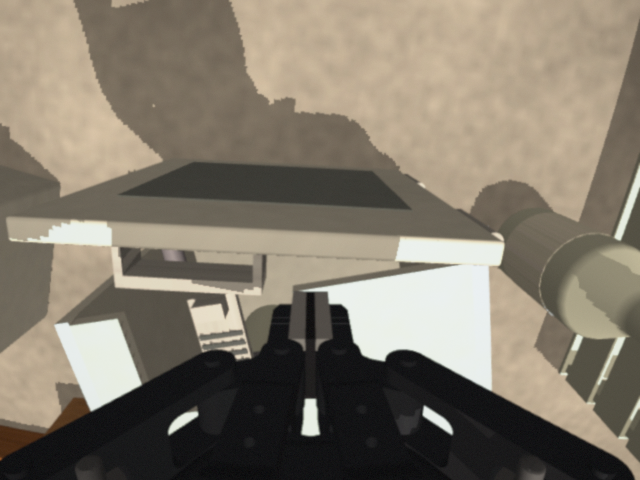

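The wrist view shows the door ajar. Its inner top edge runs from about (110,247) to (500,266), the catch is at (115..265, 250..290), and the fingertips are just behind the door.

```bash
python3 - <<'E'
from h import *
from scipy.spatial.transform import Rotation as Ro
s,f=pickle.load(open("w3.pkl","rb"))
T=Ro.from_euler('xyz',s["tcp_rot"]).as_matrix()
H=np.eye(4);H[:3,:3]=T;H[:3,3]=s["eef_pos"]
C=H@np.array(f["hand_eye"]); g=dict(f); g["R"]=C[:3,:3].T; g["t"]=-C[:3,:3].T@C[:3,3]
for p in((110,247),(310,257),(500,267)):
    print(np.round(T.T@(onz(g,p,230)-s["eef_pos"]),1))
E
```

```text
[ 20.7 -85.8  37. ]
[16.2  0.8 36.9]
[11.3 84.3 36.9]
```

```bash
python3 -m inch '[[0,0,0.01,0,0,0,1],[0,0,0.01,0,0,0,1],[0,0,0.008,0,0,0,1],[0,0,0,0,0,0,1],[0,0,0,0,0,0,1]]'
python3 -m inch '[[0.003,-0.0004,0,0,0,2,1],[0.003,-0.0004,0,0,0,2,1],[0.003,-0.0004,0,0,0,2,1],[0.003,-0.0004,0,0,0,2,1],[0.003,-0.0004,0,0,0,2,1],[0.003,-0.0004,0,0,0,2,1],[0.003,-0.0004,0,0,0,2,1],[0.003,-0.0004,0,0,0,2,1]]'
```

```text
clock: 6.85
eef_pos: [561.6, 185.9, 238.8]
tcp_rot: [-3.141, -0.001, -2.992]
contact_force: [0.0, 0.3, -0.7]
opening: 0.0
grasp_force: 0.0
clock: 7.65
eef_pos: [538.4, 182.3, 239.9]
tcp_rot: [3.141, 0.002, 3.01]
contact_force: [1.0, 0.4, -0.8]
opening: -0.003
grasp_force: 0.6
```

```bash
python3 -m inch '[[0.006,-0.0007,0,0,0,4,1],[0.006,-0.0007,0,0,0,4,1],[0.006,-0.0007,0,0,0,4,1],[0.006,-0.0007,0,0,0,4,1],[0.006,-0.0007,0,0,0,4,1],[0.006,-0.0007,0,0,0,4,1],[0.006,-0.0007,0,0,0,4,1],[0.006,-0.0007,0,0,0,4,1]]'
python3 -m inch '[[0.006,-0.0007,0,0,0,4,1],[0.006,-0.0007,0,0,0,4,1],[0.006,-0.0007,0,0,0,4,1],[0.006,-0.0007,0,0,0,4,1],[0.006,-0.0007,0,0,0,4,1],[0.006,-0.0007,0,0,0,4,1],[0,0,0,0,0,0,1]]'
```

```text
clock: 8.45
eef_pos: [492.5, 194.6, 240.1]
tcp_rot: [3.14, 0.001, 2.45]
contact_force: [2.3, -0.8, 0.4]
opening: -0.002
grasp_force: 0.9
clock: 9.15
eef_pos: [465.4, 219.3, 239.9]
tcp_rot: [3.14, -0.0, 2.034]
contact_force: [-0.5, 0.2, -0.5]
opening: 0.0
grasp_force: 0.0
```

```bash
python3 -m inch '[[0.0045,-0.0005,0,0,0,3,1],[0.0045,-0.0005,0,0,0,3,1],[0.0045,-0.0005,0,0,0,3,1],[0.0045,-0.0005,0,0,0,3,1],[0.003,-0.0003,0,0,0,2,1],[0.003,-0.0003,0,0,0,2,1],[0,0,0,0,0,0,1],[0,0,0,0,0,0,1]]'
python3 - <<'E'
from rig import r, eyes
import cv2, pickle
for n in("scene","top"): cv2.imwrite(f"pics/{n}3.png",eyes.grab_frame(n)["img"])
E
```

```text
clock: 9.95
eef_pos: [454.9, 240.3, 239.4]
tcp_rot: [3.141, -0.0, 1.757]
contact_force: [0.4, -0.2, -0.4]
opening: -0.0
grasp_force: 0.0
```

View pics/top3.png

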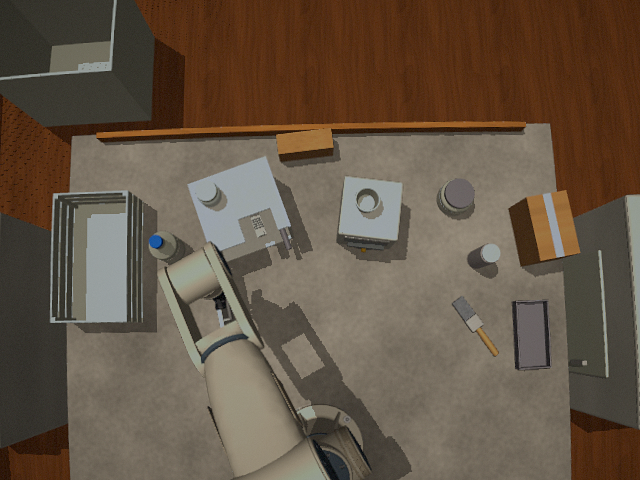

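The top view shows the arm over the door, with part of the white door panel visible at (221,315). The other objects are unmoved. I'll back off, lift and look.

```bash
python3 -m inch '[[-0.01,0,0,0,0,0,1],[-0.015,0,0,0,0,0,1],[0,0,-0.03,0,0,0,1],[0,0,-0.04,0,0,0,1],[0,0,-0.04,0,0,0,1],[-0.03,0,0,0,0,0,1],[-0.04,0,0,0,0,0,1],[-0.04,0,0,0,0,0,1]]'
python3 -m inch '[[-0.04,0,0,0,0,0,1],[-0.04,0,0,0,0,0,1],[-0.04,0,0,0,0,0,1],[-0.04,0,0,0,0,0,1],[0,0,0,0,0,0,1],[0,0,0,0,0,0,1]]'
python3 - <<'E'
from rig import r, eyes
import cv2, pickle
d={}
for n in("scene","top"): d[n]=eyes.grab_frame(n)
pickle.dump(d,open("f4.pkl","wb")); cv2.imwrite("pics/top4.png",cv2.resize(d["top"]["img"][140:380,100:420],(800,600)))
cv2.imwrite("pics/scene4.png",d["scene"]["img"])
E
```

```text
clock: 10.85
eef_pos: [479.4, 105.5, 349.7]
tcp_rot: [3.141, 0.0, 1.756]
contact_force: [1.4, -0.4, -0.8]
opening: -0.005
grasp_force: 0.0
clock: 11.45
eef_pos: [508.2, -51.2, 349.1]
tcp_rot: [-3.141, -0.0, 1.752]
contact_force: [1.0, 0.5, -0.3]
opening: 0.004
grasp_force: 0.0
```

View pics/top4.png

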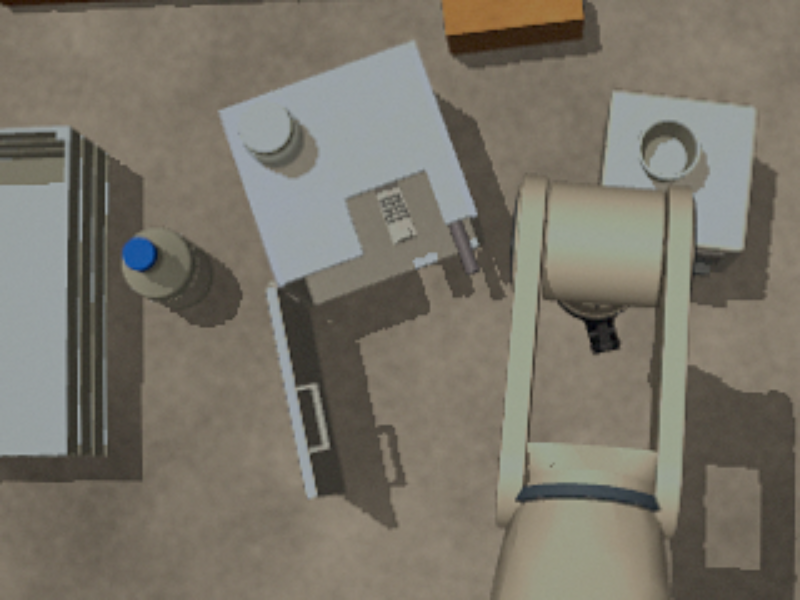

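View pics/scene4.png

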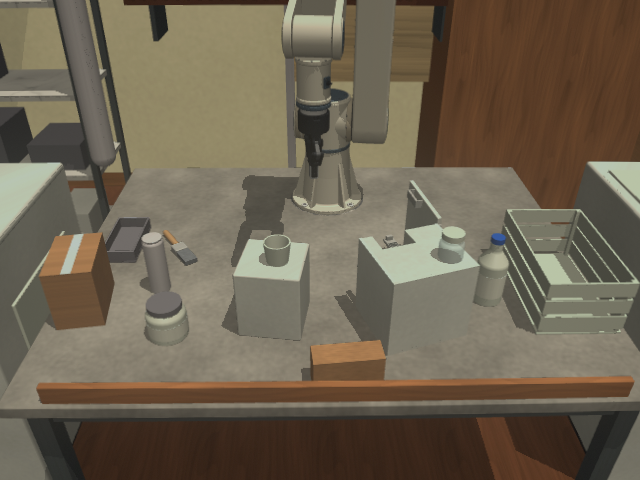

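The top crop shows the door's top edge running from (278,287) to (315,495), about 8° past square to the locker's front, so roughly 98° open. The jar, cup, bottle and other objects are where they were, and the arm is clear.

```bash
python3 -c "
from rig import r
print(r.sign_off())"
```

```text
the job is handed in; nothing more can be done
None
```

I pressed the hook down about 15 mm to free the door, then pushed the door to roughly 98° and left it standing open; nothing else on the table moved as far as the camera views show, and the job was handed in at about 11.5 s.

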